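# Line up the wrench sockets by size on the socket board

## Robot

A 6-joint arm with a two-finger parallel gripper is mounted at the origin on the work surface. World frame = base frame: x ahead of the robot, y to its left, z up, the work surface at z = 0. Lengths are in m, angles in rad, forces in N, time in s.
With the tool pointing down it reaches from about 0.35 to 0.975 m from the base axis. Payload 4.9 kg.
Tool frame: the origin (TCP) lies between the finger pads; the fingertips stand 25 mm ahead of it and the grasp point (between the pads) lies 6 mm ahead of it; z points along the fingers, y is the line along which they close (so a half turn about z gives the same grasp; the last joint's range is limited). The gripper opens to 85 mm and grips with 20 to 120 N. Pads are 22 mm wide; open, the fingers measure 114 mm over their backs; the gripper's body (76 mm by 85 mm) begins 54 mm behind the grasp point. The pads swing forward as they close: fully open they stand 13 mm farther back than shut.
Start: joints at [-1.333, 0.053, 1.613, -0, 1.476, -0.119], TCP at [0.218, -0.586, 0.256] pointing down, gripper open.
Joint ranges: [-3.01, 3.01], [-1.01, 2.22], [0.06, 2.58], [-1.02, 4.17], [0.09, 2.62], [-3.14, 3.14]. Speed limits (rad/s): [2.57, 2.57, 3.14, 3.14, 3.14, 3.14].

## Interface

Orientations are given as a unit quaternion [w, x, y, z].
In Python, from plant import manip gives the robot as it stands.
- The arm moves only by the shell command python3 -m inch 'ROWS'. ROWS is JSON, a list of rows, each a list of 3 entries, a list of its own where there are three numbers: the shift along the tool's x, y, z in m, then the turn, a rotation vector about the tool's x, y, z in rad, then the opening, from 0 (shut) to 1 (fully open). A call has 1 to 8 rows; each row shifts and turns the commanded pose from where the row before left it, along the tool's axes as they then stand; what a row does not reach is not made up. A row lasts 1/10 s, in which the tool goes at most 50 mm and 8.59 degrees, less where a joint would pass 70% of its speed; a pose out of reach is approached as far as the arm can. A call with a gripper value outside its range is refused whole. The fingers move at their own pace and stop on an object; the grip force is fixed at half the most. Time passes only in rows, so rows that do not move let the fingers close. It gives the time, the measured TCP pose, the force, the opening and the grip force at its end, in the units of the state.
- manip.state(): the state, without advancing time (a new reading comes with each control period).
- manip.grab_frame(name): name is "side" or "top"; returns (picture, depth): 420x560x3 uint8, red, green, blue; 420x560 float32, m along the optical axis (not along the pixel's ray), 0 where there is no reading.
- manip.camera_params(name): a dict with "camera_matrix" (3x3 intrinsics, pixels), "rvec" (rotation vector, rad) and "tvec" (3), from world to camera coordinates, as OpenCV has them. Camera axes: x right, y down, z forward; pixel columns grow to the right and rows downward; lengths in m; the calibration is good to about 2 mm. A picture is of the moment at which its call begins. camera_params takes no time and is no camera call.
- manip.job_done(): hands the job in; it is judged then, once.
Trained networks look in the newest picture that a camera, given by its name, has taken for a name from the list of things; names that differ only in an ending like _2 or _b are one class to them, and where a whole thing is asked for, a point or a joint stands for the part that bears it (a point fixed in the world has none). Each returns a list of dicts, best first, with "score" (0 to 1); they miss things now and then, are a little off and sometimes report something else, mostly with a low value. They report only what shows in the picture. A call takes as long as a camera call. They do not tell look-alikes from the thing itself.
- manip.look_for(camera, label): "point" ([x, y, z] in m, in world coordinates, good to about 4 mm: the middle of the surface that is visible of it).
The state is a dict: "time": time; "joint_pos": joint angles; "joint_vel": joint speeds; "joint_efforts": joint torques, N m; "tool_pos": TCP position; "tool_rot": TCP orientation; "contact_force": force on the tool from outside, world axes, zero at the start; "ft_torque": the same for the moment, N m; "gripper_width": opening from 0.0 (shut) to 1.0 (fully open); "grasp_force": force on a finger pad.
Only numpy, scipy, OpenCV 4.12 (cv2) and the standard library are available. Lean on these libraries where they do the work, as an engineer would, in place of code of your own. Each camera call takes 0.05 s, during which the arm holds its last target. There are 200 camera calls.

## Task

Put the four loose wrench sockets away on the wooden board, in order of size: the largest on the black disc next to the red end block, then the next size down on each following disc, so that the smallest is on the disc farthest from the red block. Stand each one upright, mouth up, in the middle of its disc, and let go.

Things in the scene. Friction and masses are not known exactly. Their poses are not given: they have to be found in the camera images.
- socket_xl: the largest of four loose steel wrench sockets: a round upright cylinder 48 mm across, 56 mm tall, about 340 g, dark open mouth up. Origin: centre of its underside, z up. The sockets start on the bench in any order, in a loose row on the robot's side of the board, with small low items (nut, pencil, driver) between them.
- socket_l: the second largest of four loose steel wrench sockets: a round upright cylinder 38 mm across, 49 mm tall, about 200 g, dark open mouth up. Origin: centre of its underside, z up. The sockets start on the bench in any order, in a loose row on the robot's side of the board, with small low items (nut, pencil, driver) between them.
- socket_m: the second smallest of four loose steel wrench sockets: a round upright cylinder 30 mm across, 42 mm tall, about 120 g, dark open mouth up. Origin: centre of its underside, z up. The sockets start on the bench in any order, in a loose row on the robot's side of the board, with small low items (nut, pencil, driver) between them.
- socket_s: the smallest of four loose steel wrench sockets: a round upright cylinder 22 mm across, 36 mm tall, about 70 g, dark open mouth up. Origin: centre of its underside, z up. The sockets start on the bench in any order, in a loose row on the robot's side of the board, with small low items (nut, pencil, driver) between them.
- disc_a: one of four alike black discs, 56 mm across, 2 mm thick, white centre dot, fixed on a low fixed wooden board (12 mm high, 64 mm wide) in a straight row 75 mm from centre to centre, along y. Letters do not tell the order in the row. Origin: centre of underside, 12 mm above the bench (disc top at 14 mm), z up. The board's place and turn vary.
- disc_b: one of four alike black discs, 56 mm across, 2 mm thick, white centre dot, fixed on a low fixed wooden board (12 mm high, 64 mm wide) in a straight row 75 mm from centre to centre, along y. Letters do not tell the order in the row. Origin: centre of underside, 12 mm above the bench (disc top at 14 mm), z up. The board's place and turn vary.
- disc_c: one of four alike black discs, 56 mm across, 2 mm thick, white centre dot, fixed on a low fixed wooden board (12 mm high, 64 mm wide) in a straight row 75 mm from centre to centre, along y. Letters do not tell the order in the row. Origin: centre of underside, 12 mm above the bench (disc top at 14 mm), z up. The board's place and turn vary.
- disc_d: one of four alike black discs, 56 mm across, 2 mm thick, white centre dot, fixed on a low fixed wooden board (12 mm high, 64 mm wide) in a straight row 75 mm from centre to centre, along y. Letters do not tell the order in the row. Origin: centre of underside, 12 mm above the bench (disc top at 14 mm), z up. The board's place and turn vary.
- end_red: red block fixed on one end of the board, either end (a like grey block is on the other): 64 mm across the board, 16 mm along it, 20 mm high. It marks the end for the largest socket. Origin: centre of its underside, 12 mm above the bench, in line with the discs, whose centres are 62.5, 137.5, 212.5 and 287.5 mm from it.
There are look-alikes about, which are no part of the job. What is shaped like the socket_s but pink or yellow is not meant.

How it is judged:
At the end, for the whole second after the job is handed in: Each socket stands mouth up (within 0.1 rad of upright) and at rest on the top of a disc, its axis within 14 mm of the disc's centre; largest on the disc nearest the red block, then second largest, second smallest and smallest on the disc farthest from it; all are released ((horizontal distance between socket_xl and disc_a below 0.014 m or horizontal distance between socket_xl and disc_b below 0.014 m or horizontal distance between socket_xl and disc_c below 0.014 m or horizontal distance between socket_xl and disc_d below 0.014 m) and horizontal distance between socket_xl and end_red between 0.0325 and 0.0925 m and height (world z) of socket_xl between 0.01 and 0.018 m and angle between each of socket_xl, socket_l, socket_m, socket_s's own z axis and vertical below 0.1 rad and linear speed of each of socket_xl, socket_l, socket_m, socket_s below 0.02 m/s and angular speed of each of socket_xl, socket_l, socket_m, socket_s below 0.2 rad/s and (horizontal distance between socket_l and disc_a below 0.014 m or horizontal distance between socket_l and disc_b below 0.014 m or horizontal distance between socket_l and disc_c below 0.014 m or horizontal distance between socket_l and disc_d below 0.014 m) and horizontal distance between socket_l and end_red between 0.1075 and 0.1675 m and height (world z) of socket_l between 0.01 and 0.018 m and (horizontal distance between socket_m and disc_a below 0.014 m or horizontal distance between socket_m and disc_b below 0.014 m or horizontal distance between socket_m and disc_c below 0.014 m or horizontal distance between socket_m and disc_d below 0.014 m) and horizontal distance between socket_m and end_red between 0.1825 and 0.2425 m and height (world z) of socket_m between 0.01 and 0.018 m and (horizontal distance between socket_s and disc_a below 0.014 m or horizontal distance between socket_s and disc_b below 0.014 m or horizontal distance between socket_s and disc_c below 0.014 m or horizontal distance between socket_s and disc_d below 0.014 m) and horizontal distance between socket_s and end_red between 0.2575 and 0.3175 m and height (world z) of socket_s between 0.01 and 0.018 m); the robot touches nothing.
It also fails if it takes over 102 s, if anything falls off the work surface, if the arm or the gripper's body presses on something with over 40 N, if the wrist force passes 120 N, or if a joint passes its speed limit or range.

## Working session

There is one attempt and no reset: what is moved stays moved. The work goes in short steps, Python scripts to look and compute and a shell command to move; the robot and the scene stay as the last step left them, time stands still between calls to the robot, and variables do not carry over. Pictures are saved under pics/ and viewed, at most 14 in all, crops included, and the job is handed in when it is done.

```bash
mkdir -p pics; ls
python3 - <<'E'
from plant import manip
import cv2,numpy as np
print(manip.state())
for n in ("side","top"):
    im,d=manip.grab_frame(n); cv2.imwrite(f"pics/{n}0.png",im[:,:,::-1]); np.save(f"{n}0.npy",d)
    p=manip.camera_params(n); R=cv2.Rodrigues(np.array(p["rvec"],float))[0]
    print(n,p["camera_matrix"],"cam at",-R.T@np.array(p["tvec"]))
    for l in ("socket_xl","socket_l","socket_m","socket_s","disc_a","end_red"):
        print(l,[(np.round(q["point"],3).tolist(),round(q["score"],2)) for q in manip.look_for(n,l)])
E
```

```text
pics
{'time': 0.0, 'joint_pos': array([-1.33300458e+00,  5.33534183e-02,  1.61429849e+00, -2.72892888e-05,
        1.47599956e+00, -1.19039001e-01]), 'joint_vel': array([-0.00039061,  0.00119681,  0.00140465, -0.00090017,  0.00069809,
        0.00153321]), 'joint_efforts': array([-3.50687369e-03, -3.93692493e+01, -3.70176101e+01, -3.17300464e-04,
        7.09454980e-03, -3.98947137e-06]), 'tool_pos': array([ 0.21815121, -0.58507879,  0.25506242]), 'tool_rot': array([-1.02679054e-03,  9.84125399e-01,  1.77471515e-01, -7.46448694e-05]), 'contact_force': array([ 0.23704837, -0.51254874, -0.60218559]), 'ft_torque': array([ 0.02676919, -0.03736827, -0.01054983]), 'grasp_force': 0.0, 'gripper_width': 1.0017263781832457}
side [[544.94424755   0.         276.68920908]
 [  0.         544.94424755 216.0550571 ]
 [  0.           0.           1.        ]] cam at [0.21884187 0.61249786 0.64836393]
socket_xl [([0.451, -0.066, 0.037], 0.88)]
socket_l [([0.473, -0.24, 0.039], 0.91), ([0.45, 0.085, 0.026], 0.87), ([0.386, 0.07, 0.026], 0.8), ([0.505, 0.034, 0.027], 0.73), ([0.466, 0.26, 0.026], 0.69)
[... 679 characters left out ...]
0.01790568  0.8098453 ]
socket_xl [([0.458, -0.079, 0.039], 0.62)]
socket_l [([0.476, -0.249, 0.036], 0.89), ([0.469, 0.25, 0.031], 0.81), ([0.387, 0.067, 0.03], 0.53), ([0.455, 0.083, 0.026], 0.49), ([0.512, 0.029, 0.025], 0.49)]
socket_m [([0.476, -0.249, 0.036], 0.89), ([0.469, 0.25, 0.031], 0.81), ([0.387, 0.067, 0.03], 0.53), ([0.455, 0.083, 0.026], 0.49), ([0.512, 0.029, 0.025], 0.49)]
socket_s [([0.476, -0.249, 0.036], 0.89), ([0.469, 0.25, 0.031], 0.81), ([0.387, 0.067, 0.03], 0.53), ([0.455, 0.083, 0.026], 0.49), ([0.512, 0.029, 0.025], 0.49)]
disc_a [([0.639, 0.027, 0.015], 0.95), ([0.617, 0.101, 0.015], 0.82), ([0.648, -0.042, 0.015], 0.68)]
end_red [([0.595, 0.237, 0.032], 0.93)]
```

View pics/top0.png

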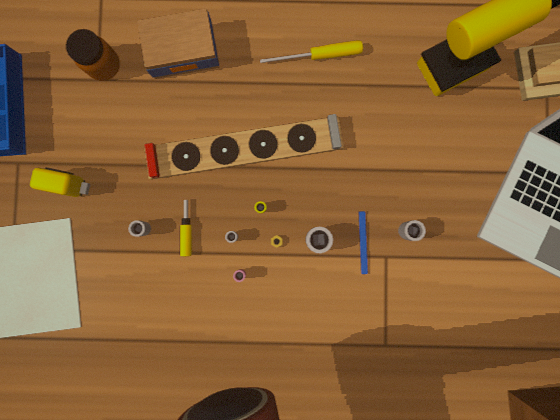

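View pics/side0.png

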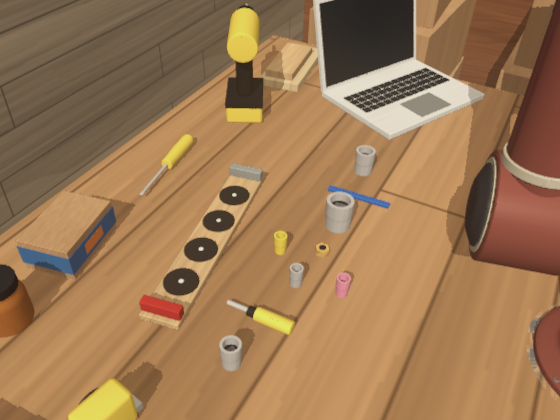

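The top view shows the red block at (152,160) and the discs at (186,156), (224,150), (263,144) and (301,138). The steel sockets are m (138,229), s (231,237), xl (319,240) and l (413,231). The look-alikes are yellow (260,207) and pink (239,275), and there is a nut at (277,241). The side view agrees. Next I'll fit the rims and dots from both cameras.

```bash
cat > h.py <<'E'
import numpy as np,cv2
from plant import manip
def cam(n):
    p=manip.camera_params(n); R=cv2.Rodrigues(np.array(p["rvec"],float))[0]
    return np.array(p["camera_matrix"]),R,np.array(p["tvec"],float).ravel()
def cloud(n,d):
    K,R,t=cam(n); v,u=np.mgrid[:420,:560]
    P=np.dstack([(u-K[0,2])/K[0,0]*d,(v-K[1,2])/K[1,1]*d,d])
    W=(P-t)@R; W[d==0]=np.nan; return W
def tri(pix):  # {cam:(u,v)} -> point
    A=[];b=[]
    for n,(u,v) in pix.items():
        K,R,t=cam(n); r=R.T@np.linalg.inv(K)@[u,v,1]; r/=np.linalg.norm(r)
        M=np.eye(3)-np.outer(r,r); A.append(M); b.append(M@(-R.T@t))
    X=np.linalg.lstsq(np.vstack(A),np.hstack(b),rcond=None)
    return X[0],np.sqrt(X[1].sum())
E
python3 - <<'E'
from h import *
S={"m":(.469,.25,.030),"s":(.455,.083,.022),"xl":(.458,-.079,.048),"l":(.476,-.249,.038)}
for n in("top","side"):
    d=np.load(n+"0.npy"); W=cloud(n,d); im=cv2.imread(f"pics/{n}0.png")
    for k,(x,y,D) in S.items():
        m=(np.hypot(W[...,0]-x,W[...,1]-y)<D*.5+.015)&(W[...,2]>.012)&(W[...,2]<.08)
        Q=W[m]; top=np.percentile(Q[:,2],95); r=Q[Q[:,2]>top-.006]
        c,rad=cv2.minEnclosingCircle(r[:,:2].astype(np.float32))
        print(n,k,"top z",top.round(4),len(r),"centre",np.round(c,4),"diam",round(2*rad,4))
    # white dots on discs: bright unsaturated pixels near board
    b=im.min(2)
    m=((b>110)&(abs(W[...,2]-.014)<.01)&(W[...,0]>.57)&(W[...,0]<.69)&(W[...,1]>-.09)&(W[...,1]<.22)).astype(np.uint8)
    N,_,st,ce=cv2.connectedComponentsWithStats(m)
    for i in range(1,N):
        u,v=ce[i].round().astype(int); print(n,"dot",ce[i].round(1),st[i,4],W[v,u].round(4))
E
```

```text
top m top z 0.0428 119 centre [0.4673 0.2544] diam 0.0303
top s top z 0.0366 58 centre [0.4554 0.0814] diam 0.022
top xl top z 0.0565 254 centre [ 0.4531 -0.0797] diam 0.0477
top l top z 0.0496 177 centre [ 0.4735 -0.253 ] diam 0.0384
top dot [301.1 137.5] 15 [ 0.6483 -0.0462  0.0128]
top dot [262.7 143.5] 14 [0.6335 0.0267 0.0115]
top dot [224.  149.5] 16 [0.6199 0.1011 0.0137]
top dot [185.5 155.7] 14 [0.607  0.1739 0.0125]
side m top z 0.0423 240 centre [0.466  0.2556] diam 0.0319
side s top z 0.0358 114 centre [0.4543 0.083 ] diam 0.0234
side xl top z 0.0556 291 centre [ 0.453  -0.0775] diam 0.0522
side l top z 0.0485 150 centre [ 0.471  -0.2523] diam 0.0425
side dot [208.3 239.6] 1739 [0.6206 0.0787 0.0131]
side dot [234.  194.5] 16 [ 0.6473 -0.0476  0.0129]
side dot [218.2 219.7] 16 [0.6341 0.0272 0.0122]
side dot [200.6 248.5] 19 [0.6177 0.1036 0.0149]
side dot [162. 279.] 1 [0.6361 0.1846 0.01  ]
side dot [180.6 280.4] 21 [0.6062 0.1753 0.0149]
```

```bash
cat > go.py <<'E'
import sys,numpy as np
from scipy.spatial.transform import Rotation as Ro
from plant import manip
s=manip.state(); q=s["tool_rot"]; R=Ro.from_quat(np.r_[q[1:],q[0]])
y=np.array([.983,.184,0]);y/=np.linalg.norm(y);z=np.array([0,0,-1.]);T=Ro.from_matrix(np.c_[np.cross(y,z),y,z])
print("t",round(s["time"],1),"pos",s["tool_pos"].round(4),"open",round(s["gripper_width"],3),"F",s["contact_force"].round(1),"grip",round(s["grasp_force"],1))
print("rot left (tool)",(R.inv()*T).as_rotvec().round(3))
for i in range(1,len(sys.argv)-2,3):
    g=np.array(sys.argv[i:i+3],float); print("to",g,"shift",R.inv().apply(g-s["tool_pos"]).round(4))
E
r='[[0,0,0],[0,0,-0.14],1]'
python3 -m inch '[[[0,0,0],[0,0,-0.14],1],[[0,0,0],[0,0,-0.14],1],[[0,0,0],[0,0,-0.14],1],[[0,0,0],[0,0,-0.14],1],[[0,0,0],[0,0,-0.14],1],[[0,0,0],[0,0,-0.14],1],[[0,0,0],[0,0,-0.14],1],[[0,0,0],[0,0,-0.14],1]]'
python3 -m inch '[[[0,0,0],[0,0,-0.14],1],[[0,0,0],[0,0,-0.14],1],[[0,0,0],[0,0,0],1]]'
python3 go.py .453 -.079 .14 .453 -.079 .036
```

```text
time: 1.5
tool_pos: [0.2183, -0.5856, 0.2564]
tool_rot: [0.0, 0.738, 0.675, -0.0]
contact_force: [0.3, 0.4, -0.1]
gripper_width: 0.998
grasp_force: 0.0
time: 1.8
tool_pos: [0.2183, -0.5856, 0.2563]
tool_rot: [0.0, 0.639, 0.77, -0.0]
contact_force: [0.3, -0.1, 0.6]
gripper_width: 1.001
grasp_force: 0.0
t 1.8 pos [ 0.2183 -0.5856  0.2563] open 1.001 F [ 0.3 -0.1  0.6] grip 0.0
rot left (tool) [-0.     0.     0.001]
to [ 0.453 -0.079  0.14 ] shift [0.4546 0.3242 0.1163]
to [ 0.453 -0.079  0.036] shift [0.4546 0.3242 0.2203]
```

```bash
python3 -m inch '[[[0.02,0.014,0],[0,0,0],1],[[0.037,0.026,0],[0,0,0],1],[[0.037,0.026,0.01],[0,0,0],1],[[0.037,0.026,0.01],[0,0,0],1],[[0.037,0.026,0.01],[0,0,0],1],[[0.037,0.026,0.01],[0,0,0],1],[[0.037,0.026,0.01],[0,0,0],1],[[0.037,0.026,0.01],[0,0,0],1]]' >/dev/null
python3 -m inch '[[[0.037,0.026,0.01],[0,0,0],1],[[0.037,0.026,0.01],[0,0,0],1],[[0.037,0.026,0.01],[0,0,0],1],[[0.037,0.026,0.01],[0,0,0],1],[[0.037,0.026,0.01],[0,0,0],1],[[0.0276,0.0242,0.01],[0,0,0],1],[[0,0,0.006],[0,0,0],1],[[0,0,0],[0,0,0],1]]'
python3 go.py .453 -.079 .14 .453 -.079 .036
```

```text
time: 3.4
tool_pos: [0.4709, -0.0371, 0.1293]
tool_rot: [-0.001, 0.638, 0.77, -0.001]
contact_force: [-0.1, -0.1, -0.2]
gripper_width: 1.002
grasp_force: 0.0
t 3.4 pos [ 0.4709 -0.0371  0.1293] open 1.002 F [-0.1 -0.1 -0.2] grip 0.0
rot left (tool) [-0.002 -0.     0.001]
to [ 0.453 -0.079  0.14 ] shift [-0.0379 -0.0254 -0.0107]
to [ 0.453 -0.079  0.036] shift [-0.0379 -0.0252  0.0933]
```

```bash
python3 -m inch '[[[-0.019,-0.0127,0],[0,0,0],1],[[-0.019,-0.0127,0],[0,0,0],1],[[0,0,0.015],[0,0,0],1],[[0,0,0.03],[0,0,0],1],[[0,0,0],[0,0,0],1]]'
python3 go.py .453 -.079 .034
python3 - <<'E'
from h import *
im,d=manip.grab_frame("side"); cv2.imwrite("pics/side1.png",im[:,:,::-1])
E
```

```text
time: 3.9
tool_pos: [0.4505, -0.0803, 0.0822]
tool_rot: [-0.003, 0.64, 0.768, -0.001]
contact_force: [-0.9, -0.1, -0.6]
gripper_width: 1.001
grasp_force: 0.0
t 3.9 pos [ 0.4505 -0.0803  0.0822] open 1.001 F [-0.9 -0.1 -0.6] grip 0.0
rot left (tool) [-0.006 -0.003 -0.003]
to [ 0.453 -0.079  0.034] shift [0.0007 0.003  0.0482]
```

View pics/side1.png

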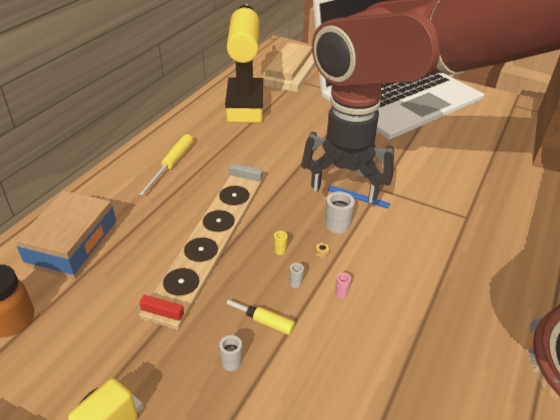

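The side view shows the open fingertips at (317,190) and (374,198), straddling the xl mouth at (340,203) with about 14 mm of clearance above it. That matches the measured position, so I'll go down and grip.

```bash
python3 -m inch '[[[0.0007,0.003,0.012],[-0.006,-0.003,-0.003],1],[[0,0,0.02],[0,0,0],1],[[0,0,0.016],[0,0,0],1],[[0,0,0],[0,0,0],1],[[0,0,0],[0,0,0],0],[[0,0,0],[0,0,0],0],[[0,0,0],[0,0,0],0],[[0,0,0],[0,0,0],0]]'
python3 -m inch '[[[0,0,0],[0,0,0],0],[[0,0,0],[0,0,0],0],[[0,0,0],[0,0,0],0],[[0,0,0],[0,0,0],0]]'
python3 go.py .453 -.079 .034 .6065 .1745 .15
```

```text
time: 4.75
tool_pos: [0.4576, -0.0791, 0.0391]
tool_rot: [0.004, 0.637, 0.771, 0.001]
contact_force: [-2.2, -0.8, 7.1]
gripper_width: 0.551
grasp_force: 61.6
time: 5.15
tool_pos: [0.4576, -0.0792, 0.0391]
tool_rot: [0.004, 0.637, 0.771, 0.001]
contact_force: [-2.3, -0.5, 6.0]
gripper_width: 0.548
grasp_force: 61.6
t 5.2 pos [ 0.4576 -0.0792  0.0391] open 0.548 F [-2.3 -0.5  6. ] grip 61.6
rot left (tool) [0.007 0.005 0.004]
to [ 0.453 -0.079  0.034] shift [ 0.0011 -0.0046  0.0051]
to [0.6065 0.1745 0.15  ] shift [ 0.2206  0.1947 -0.1104]
```

```bash
python3 -m inch '[[[0,0,-0.01],[0,0,0],0],[[0,0,-0.02],[0,0,0],0],[[0,0,-0.025],[0,0,0],0],[[0.015,0.013,-0.025],[0,0,0],0],[[0.028,0.025,-0.01],[0,0,0],0],[[0.03,0.026,0],[0,0,0],0],[[0.03,0.026,0],[0,0,0],0],[[0.03,0.026,0],[0,0,0],0]]' | head -2
python3 -m inch '[[[0.03,0.026,0],[0,0,0],0],[[0.03,0.026,0],[0,0,0],0],[[0.02,0.018,0],[0,0,0],0],[[0.008,0.009,0],[0,0,0],0],[[0,0,0],[0,0,0],0],[[0,0,0],[0,0,0],0],[[0,0,0],[0,0,0],0]]'
python3 go.py .6065 .1745 .053
python3 - <<'E'
from h import *
im,d=manip.grab_frame("side"); cv2.imwrite("pics/side2.png",im[:,:,::-1])
E
```

```text
time: 5.95
tool_pos: [0.5451, 0.0756, 0.1277]
time: 6.65
tool_pos: [0.6053, 0.1741, 0.1275]
tool_rot: [0.003, 0.638, 0.77, 0.001]
contact_force: [0.6, -0.6, -3.6]
gripper_width: 0.549
grasp_force: 63.0
t 6.7 pos [0.6053 0.1741 0.1275] open 0.549 F [ 0.6 -0.6 -3.6] grip 63.0
rot left (tool) [0.005 0.003 0.003]
to [0.6065 0.1745 0.053 ] shift [0.0004 0.0008 0.0745]
```

View pics/side2.png

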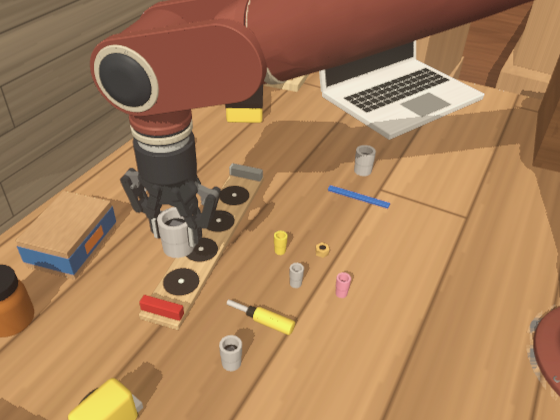

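The xl is held upright at (177,230), above the first disc at (181,281), and the 3.6 N load matches its weight. Lowering it.

```bash
python3 -m inch '[[[0,0.001,0.02],[0.005,0.003,0.003],0],[[0,0,0.025],[0,0,0],0],[[0,0,0.015],[0,0,0],0],[[0,0,0.008],[0,0,0],0],[[0,0,0.002],[0,0,0],0],[[0,0,0],[0,0,0],0],[[0,0,0],[0,0,0],0]]'
python3 go.py .6065 .1745 .053
```

```text
time: 7.4
tool_pos: [0.6082, 0.1756, 0.0591]
tool_rot: [0.001, 0.638, 0.77, 0.001]
contact_force: [-1.4, 0.2, -4.2]
gripper_width: 0.553
grasp_force: 62.9
t 7.4 pos [0.6082 0.1756 0.0591] open 0.553 F [-1.4  0.2 -4.2] grip 62.9
rot left (tool) [0.003 0.    0.001]
to [0.6065 0.1745 0.053 ] shift [-0.0008 -0.0019  0.006 ]
```

```bash
python3 -m inch '[[[-0.001,-0.002,0.003],[0,0,0],0],[[0,0,0.0015],[0,0,0],0],[[0,0,0.001],[0,0,0],0],[[0,0,0],[0,0,0],0],[[0,0,0],[0,0,0],0]]'
```

```text
time: 7.9
tool_pos: [0.6057, 0.1741, 0.0532]
tool_rot: [0.0, 0.638, 0.77, 0.001]
contact_force: [-3.9, 0.4, 2.7]
gripper_width: 0.546
grasp_force: 63.5
```

```bash
python3 -m inch '[[[0,0,0],[0,0,0],0.7],[[0,0,0],[0,0,0],0.9],[[0,0,0],[0,0,0],0.9],[[0,0,-0.005],[0,0,0],0.9],[[0,0,-0.02],[0,0,0],0.9],[[0,0,-0.03],[0,0,0],0.9],[[0,0,-0.03],[0,0,0],0.9],[[0,0,0],[0,0,0],0.9]]'
python3 go.py .467 .255 .138
```

```text
time: 8.7
tool_pos: [0.6089, 0.1747, 0.1438]
tool_rot: [0.004, 0.638, 0.77, 0.004]
contact_force: [-0.3, 0.4, 1.7]
gripper_width: 0.904
grasp_force: 0.0
t 8.7 pos [0.6089 0.1747 0.1438] open 0.904 F [-0.3  0.4  1.7] grip 0.0
rot left (tool) [0.012 0.    0.001]
to [0.467 0.255 0.138] shift [ 0.1052 -0.1246  0.0043]
```

```bash
python3 -m inch '[[[0.015,-0.018,0],[0,0,0],0.9],[[0.026,-0.031,0],[0,0,0],0.9],[[0.026,-0.031,0.004],[0.004,0,0],0.9],[[0.026,-0.031,0],[0.004,0,0],0.8],[[0.012,-0.0136,0],[0,0,0],0.8],[[0,0,0],[0,0,0],0.8],[[0,0,0],[0,0,0],0.8],[[0,0,0],[0,0,0],0.8]]'
python3 go.py .467 .255 .03
python3 - <<'E'
from h import *
im,d=manip.grab_frame("side"); cv2.imwrite("pics/side3.png",im[:,:,::-1])
E
```

```text
time: 9.5
tool_pos: [0.4648, 0.2538, 0.1338]
tool_rot: [-0.002, 0.639, 0.769, -0.002]
contact_force: [-0.1, 0.0, 0.2]
gripper_width: 0.8
grasp_force: 0.0
t 9.5 pos [0.4648 0.2538 0.1338] open 0.8 F [-0.1  0.   0.2] grip 0.0
rot left (tool) [-0.006  0.    -0.   ]
to [0.467 0.255 0.03 ] shift [0.0008 0.003  0.1038]
```

View pics/side3.png

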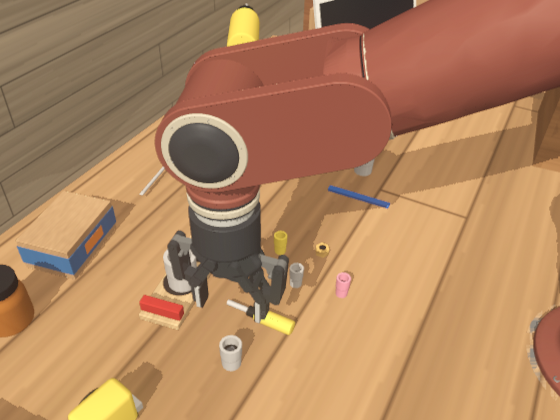

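The xl stands on the disc by the red block, at (180,265). The gripper is above m, at (231,352). Going down for m.

```bash
python3 -m inch '[[[0,0.002,0.02],[-0.004,0,0],0.8],[[0,0,0.03],[0,0,0],0.8],[[0,0,0.025],[0,0,0],0.8],[[0,0,0.015],[0,0,0],0.8],[[0,0,0.01],[0,0,0],0.8],[[0,0,0],[0,0,0],0.8],[[0,0,0],[0,0,0],0.8]]'
python3 go.py .467 .255 .031
```

```text
time: 10.25
tool_pos: [0.466, 0.2547, 0.0343]
tool_rot: [-0.001, 0.638, 0.77, -0.001]
contact_force: [-0.0, -0.6, 0.1]
gripper_width: 0.802
grasp_force: 0.0
t 10.2 pos [0.466  0.2547 0.0343] open 0.802 F [-0.  -0.6  0.1] grip 0.0
rot left (tool) [-0.002 -0.     0.001]
to [0.467 0.255 0.031] shift [0.0001 0.001  0.0033]
```

```bash
python3 -m inch '[[[0,0.001,0.003],[0,0,0],0.8],[[0,0,0],[0,0,0],0],[[0,0,0],[0,0,0],0],[[0,0,0],[0,0,0],0],[[0,0,0],[0,0,0],0],[[0,0,0],[0,0,0],0],[[0,0,0],[0,0,0],0],[[0,0,0],[0,0,0],0]]'
python3 go.py .467 .255 .031 .634 .027 .134
```

```text
time: 11.05
tool_pos: [0.4667, 0.2549, 0.0312]
tool_rot: [-0.001, 0.638, 0.77, -0.001]
contact_force: [-0.7, 0.3, 5.7]
gripper_width: 0.334
grasp_force: 59.2
t 11.1 pos [0.4667 0.2549 0.0312] open 0.334 F [-0.7  0.3  5.7] grip 59.2
rot left (tool) [-0.002 -0.     0.001]
to [0.467 0.255 0.031] shift [-0.      0.0003  0.0002]
to [0.634 0.027 0.134] shift [-0.2549  0.1221 -0.1031]
```

```bash
python3 -m inch '[[[0,0,-0.01],[0,0,0],0],[[0,0,-0.02],[0,0,0],0],[[0,0,-0.03],[0,0,0],0],[[-0.012,0.006,-0.03],[0,0,0],0],[[-0.03,0.0145,-0.01],[0,0,0],0],[[-0.036,0.017,0],[0,0,0],0],[[-0.036,0.017,0],[0,0,0],0],[[-0.036,0.017,0],[0,0,0],0]]' | head -2
python3 -m inch '[[[-0.036,0.017,0],[0,0,0],0],[[-0.036,0.017,0],[0,0,0],0],[[-0.022,0.011,0],[0,0,0],0],[[-0.011,0.0055,0],[0,0,0],0],[[0,0,0],[0,0,0],0],[[0,0,0],[0,0,0],0],[[0,0,0],[0,0,0],0]]'
python3 go.py .634 .027 .0455
```

```text
time: 11.85
tool_pos: [0.5644, 0.1193, 0.13]
time: 12.55
tool_pos: [0.6325, 0.028, 0.1297]
tool_rot: [-0.002, 0.638, 0.77, -0.001]
contact_force: [0.2, -0.1, -0.8]
gripper_width: 0.335
grasp_force: 59.4
t 12.6 pos [0.6325 0.028  0.1297] open 0.335 F [ 0.2 -0.1 -0.8] grip 59.4
rot left (tool) [-0.004 -0.001  0.002]
to [0.634  0.027  0.0455] shift [-0.0013  0.0016  0.0842]
```

```bash
python3 -m inch '[[[-0.001,0.0015,0.02],[-0.004,0,0],0],[[0,0,0.03],[0,0,0],0],[[0,0,0.02],[0,0,0],0],[[0,0,0.008],[0,0,0],0],[[0,0,0.002],[0,0,0],0],[[0,0,0],[0,0,0],0],[[0,0,0],[0,0,0],0],[[0,0,0],[0,0,0],0]]'
python3 go.py .634 .027 .0455
```

```text
time: 13.35
tool_pos: [0.6361, 0.026, 0.0517]
tool_rot: [0.001, 0.638, 0.77, 0.001]
contact_force: [-0.3, 0.6, -1.9]
gripper_width: 0.339
grasp_force: 59.4
t 13.3 pos [0.6361 0.026  0.0517] open 0.339 F [-0.3  0.6 -1.9] grip 59.4
rot left (tool) [0.004 0.001 0.001]
to [0.634  0.027  0.0455] shift [ 0.0014 -0.0019  0.0061]
```

```bash
python3 -m inch '[[[0.001,-0.0018,0.003],[0,0,0],0],[[0,0,0.0015],[0,0,0],0],[[0,0,0],[0,0,0],0],[[0,0,0],[0,0,0],0]]'
```

```text
time: 13.75
tool_pos: [0.6331, 0.0266, 0.0454]
tool_rot: [0.0, 0.638, 0.77, 0.0]
contact_force: [-0.2, -0.9, -1.8]
gripper_width: 0.336
grasp_force: 59.4
```

```bash
python3 -m inch '[[[0,0.0008,0.001],[0,0,0],0],[[0,0,0],[0,0,0],0],[[0,0,0],[0,0,0],0.5],[[0,0,0],[0,0,0],0.75],[[0,0,0],[0,0,0],0.75],[[0,0,-0.005],[0,0,0],0.75],[[0,0,-0.02],[0,0,0],0.75],[[0,0,-0.03],[0,0,0],0.75]]' | tail -3
python3 -m inch '[[[0,0,-0.03],[0,0,0],0.75],[[0,0,0],[0,0,0],0.75],[[0,0,0],[0,0,0],0.75]]' | head -2
python3 go.py .473 -.253 .13
```

```text
contact_force: [0.4, 0.2, -0.1]
gripper_width: 0.751
grasp_force: 0.0
time: 14.85
tool_pos: [0.6346, 0.0267, 0.1309]
t 14.8 pos [0.6346 0.0267 0.1309] open 0.752 F [-0.7 -0.2 -0. ] grip 0.0
rot left (tool) [0.003 0.001 0.001]
to [ 0.473 -0.253  0.13 ] shift [-0.245  -0.2105  0.0004]
```

```bash
python3 -m inch '[[[-0.015,-0.013,0],[0,0,0],0.85],[[-0.032,-0.0275,0],[0,0,0],0.85],[[-0.035,-0.03,0],[0,0,0],0.85],[[-0.035,-0.03,0],[0,0,0],0.85],[[-0.035,-0.03,0],[0,0,0],0.85],[[-0.035,-0.03,0],[0,0,0],0.85],[[-0.035,-0.03,0],[0,0,0],0.85],[[-0.018,-0.0155,0],[0,0,0],0.85]]' | head -2
python3 -m inch '[[[-0.005,-0.0045,0],[0,0,0],0.85],[[0,0,0],[0,0,0],0.85],[[0,0,0],[0,0,0],0.85],[[0,0,0],[0,0,0],0.85]]'
python3 go.py .473 -.253 .034
python3 - <<'E'
from h import *
im,d=manip.grab_frame("top"); cv2.imwrite("pics/top4.png",im[:,:,::-1])
im,d=manip.grab_frame("side"); cv2.imwrite("pics/side4.png",im[:,:,::-1])
W=cloud("side",d)
for k,(x,y,D) in {"l":(.472,-.253,.038)}.items():
    m=(np.hypot(W[...,0]-x,W[...,1]-y)<D*.5+.01)&(W[...,2]>.012)&(W[...,2]<.06)
    Q=W[m]; print(k,len(Q), Q.mean(0) if len(Q) else 0)
E
```

```text
time: 15.65
tool_pos: [0.4723, -0.2495, 0.1274]
time: 16.05
tool_pos: [0.4726, -0.2519, 0.1289]
tool_rot: [-0.0, 0.638, 0.77, 0.0]
contact_force: [0.2, -0.2, -0.2]
gripper_width: 0.852
grasp_force: 0.0
t 16.1 pos [ 0.4726 -0.2519  0.1289] open 0.852 F [ 0.2 -0.2 -0.2] grip 0.0
rot left (tool) [ 0.001 -0.001  0.003]
to [ 0.473 -0.253  0.034] shift [-0.0013  0.0002  0.0949]
l 440 [ 0.47023289 -0.24538773  0.03552754]
```

View pics/side4.png

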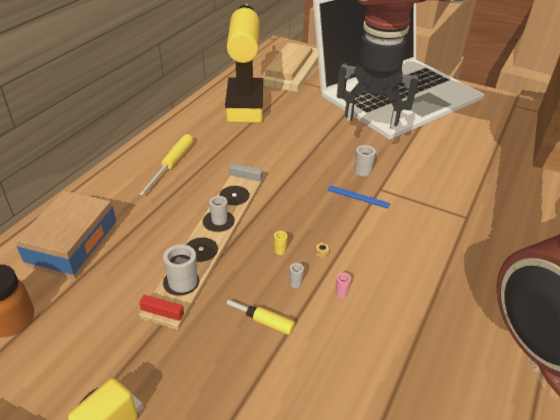

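The xl stands at (180,270) and m at (219,212), both centred on their discs. l, at (365,160), is under the open gripper. Going down for l.

```bash
python3 -m inch '[[[-0.001,0,0.02],[0,0,0],0.85],[[0,0,0.03],[0,0,0],0.85],[[0,0,0.025],[0,0,0],0.85],[[0,0,0.012],[0,0,0],0.85],[[0,0,0.006],[0,0,0],0.85],[[0,0,0],[0,0,0],0.85],[[0,0,0],[0,0,0],0.85]]'
python3 -m inch '[[[0,0,0],[0,0,0],0],[[0,0,0],[0,0,0],0],[[0,0,0],[0,0,0],0],[[0,0,0],[0,0,0],0],[[0,0,0],[0,0,0],0],[[0,0,0],[0,0,0],0],[[0,0,0],[0,0,0],0]]'
python3 go.py .473 -.253 .034 .619 .102 .14
```

```text
time: 16.85
tool_pos: [0.4735, -0.2544, 0.0376]
tool_rot: [0.001, 0.638, 0.77, 0.0]
contact_force: [0.5, -0.3, -0.3]
gripper_width: 0.845
grasp_force: 0.0
time: 17.55
tool_pos: [0.4734, -0.2545, 0.0376]
tool_rot: [0.001, 0.638, 0.77, 0.0]
contact_force: [0.6, 0.4, 5.8]
gripper_width: 0.431
grasp_force: 60.1
t 17.6 pos [ 0.4734 -0.2545  0.0376] open 0.431 F [0.6 0.4 5.8] grip 60.1
rot left (tool) [0.003 0.002 0.001]
to [ 0.473 -0.253  0.034] shift [ 0.0016 -0.0001  0.0036]
to [0.619 0.102 0.14 ] shift [ 0.3233  0.2092 -0.1024]
```

```bash
python3 -m inch '[[[0,0,-0.01],[0,0,0],0],[[0,0,-0.02],[0,0,0],0],[[0,0,-0.03],[0,0,0],0],[[0.014,0.009,-0.03],[0,0,0],0],[[0.032,0.021,-0.01],[0,0,0],0],[[0.038,0.0245,0],[0,0,0],0],[[0.038,0.0245,0],[0,0,0],0],[[0.038,0.0245,0],[0,0,0],0]]' | head -2
python3 -m inch '[[[0.038,0.0245,0],[0,0,0],0],[[0.038,0.0245,0],[0,0,0],0],[[0.038,0.0245,0],[0,0,0],0],[[0.03,0.0195,0],[0,0,0],0],[[0.015,0.0095,0],[0,0,0],0],[[0.004,0.003,0],[0,0,0],0],[[0,0,0],[0,0,0],0],[[0,0,0],[0,0,0],0]]' | head -2
python3 -m inch '[[[0,0,0],[0,0,0],0],[[0,0,0],[0,0,0],0]]' | tail -3
python3 go.py .6195 .102 .0515
```

```text
time: 18.35
tool_pos: [0.5443, -0.0758, 0.1363]
time: 19.15
tool_pos: [0.6176, 0.1008, 0.1362]
contact_force: [-0.2, 0.2, -1.7]
gripper_width: 0.433
grasp_force: 60.5
t 19.4 pos [0.6179 0.101  0.1366] open 0.433 F [-0.2  0.2 -1.7] grip 60.5
rot left (tool) [ 0.001  0.    -0.001]
to [0.6195 0.102  0.0515] shift [0.0007 0.0017 0.0851]
```

```bash
python3 -m inch '[[[0.0005,0.0008,0.02],[0,0,0],0],[[0,0,0.03],[0,0,0],0],[[0,0,0.02],[0,0,0],0],[[0,0,0.008],[0,0,0],0],[[0,0,0.003],[0,0,0],0],[[0,0,0],[0,0,0],0],[[0,0,0],[0,0,0],0],[[0,0,0],[0,0,0],0]]' | head -2
python3 -m inch '[[[0,0,0],[0,0,0],0],[[0,0,0],[0,0,0],0]]'|tail -3
python3 go.py .6195 .102 .0515
```

```text
time: 20.15
tool_pos: [0.6199, 0.1029, 0.0571]
contact_force: [-0.1, -0.4, -0.9]
gripper_width: 0.43
grasp_force: 60.4
t 20.4 pos [0.6192 0.1029 0.0561] open 0.43 F [-0.1 -0.4 -0.9] grip 60.4
rot left (tool) [0.002 0.    0.001]
to [0.6195 0.102  0.0515] shift [-0.0009  0.0001  0.0046]
```

```bash
python3 -m inch '[[[-0.0008,0,0.002],[0,0,0],0],[[0,0,0.002],[0,0,0],0],[[0,0,0.001],[0,0,0],0],[[0,0,0],[0,0,0],0],[[0,0,0],[0,0,0],0]]'
python3 -m inch '[[[0,0,0],[0,0,0],0.6],[[0,0,0],[0,0,0],0.8],[[0,0,0],[0,0,0],0.8],[[0,0,-0.005],[0,0,0],0.8],[[0,0,-0.02],[0,0,0],0.8],[[0,0,-0.03],[0,0,0],0.8],[[0,0,-0.03],[0,0,0],0.6],[[0,0,0],[0,0,0],0.6]]' | head -2
python3 -m inch '[[[0,0,0],[0,0,0],0.6],[[0,0,0],[0,0,0],0.6]]' | tail -3
python3 go.py .455 .082 .13
```

```text
time: 20.85
tool_pos: [0.6193, 0.102, 0.0516]
tool_rot: [0.0, 0.638, 0.77, 0.0]
contact_force: [-3.2, -0.3, 5.7]
gripper_width: 0.426
grasp_force: 61.1
time: 21.65
tool_pos: [0.6224, 0.1022, 0.1418]
contact_force: [-1.2, -0.1, -0.9]
gripper_width: 0.598
grasp_force: 0.0
t 21.9 pos [0.6181 0.102  0.1342] open 0.598 F [-1.2 -0.1 -0.9] grip 0.0
rot left (tool) [-0.001 -0.     0.001]
to [0.455 0.082 0.13 ] shift [ 0.0105 -0.164   0.0044]
```

```bash
python3 -m inch '[[[0.001,-0.015,0],[0,0,0],0.6],[[0.002,-0.035,0],[0,0,0],0.6],[[0.0025,-0.04,0],[0,0,0],0.6],[[0.0025,-0.04,0],[0,0,0],0.6],[[0.0015,-0.024,0],[0,0,0],0.6],[[0.001,-0.01,0],[0,0,0],0.6],[[0,0,0],[0,0,0],0.6],[[0,0,0],[0,0,0],0.6]]' | head -2
python3 -m inch '[[[0,0,0],[0,0,0],0.6],[[0,0,0],[0,0,0],0.6]]' | tail -3
python3 go.py .455 .082 .029
python3 - <<'E'
from h import *
im,d=manip.grab_frame("side"); cv2.imwrite("pics/side5.png",im[:,:,::-1])
E
```

```text
time: 22.65
tool_pos: [0.4566, 0.082, 0.1353]
contact_force: [0.4, -0.9, -0.3]
gripper_width: 0.601
grasp_force: 0.0
t 22.9 pos [0.4567 0.082  0.1355] open 0.601 F [ 0.4 -0.9 -0.3] grip 0.0
rot left (tool) [ 0.001 -0.     0.001]
to [0.455 0.082 0.029] shift [ 0.0003 -0.0018  0.1065]
```

View pics/side5.png

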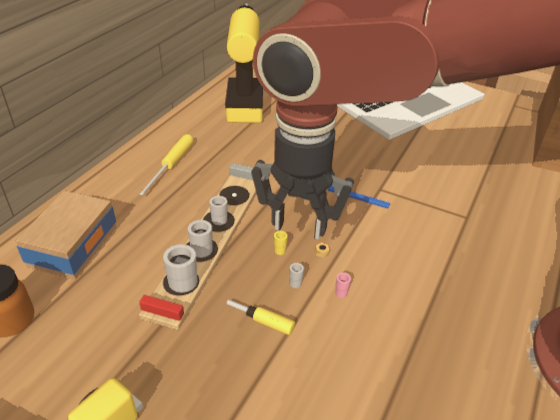

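xl, l and m stand on their discs at (180,270), (201,240) and (219,212). The gripper is above the steel s at (296,275), and both look-alikes are clear of its path. Going down to TCP z of about 0.030.

```bash
python3 -m inch '[[[0,-0.0018,0.02],[0,0,0],0.6],[[0,0,0.03],[0,0,0],0.6],[[0,0,0.03],[0,0,0],0.6],[[0,0,0.015],[0,0,0],0.6],[[0,0,0.007],[0,0,0],0.6],[[0,0,0],[0,0,0],0.6],[[0,0,0],[0,0,0],0.6],[[0,0,0],[0,0,0],0.6]]' |head -2
python3 -m inch '[[[0,0,0],[0,0,0],0.6],[[0,0,0],[0,0,0],0.6]]'
python3 go.py .455 .082 .030
```

```text
time: 23.7
tool_pos: [0.4554, 0.0817, 0.0347]
time: 23.9
tool_pos: [0.4548, 0.0817, 0.0341]
tool_rot: [0.001, 0.638, 0.77, 0.001]
contact_force: [0.7, -0.1, 0.2]
gripper_width: 0.597
grasp_force: 0.0
t 23.9 pos [0.4548 0.0817 0.0341] open 0.597 F [ 0.7 -0.1  0.2] grip 0.0
rot left (tool) [0.002 0.    0.001]
to [0.455 0.082 0.03 ] shift [0.0002 0.0003 0.0041]
```

```bash
python3 -m inch '[[[0,0,0.003],[0,0,0],0.6],[[0,0,0],[0,0,0],0],[[0,0,0],[0,0,0],0],[[0,0,0],[0,0,0],0],[[0,0,0],[0,0,0],0],[[0,0,0],[0,0,0],0],[[0,0,0],[0,0,0],0],[[0,0,0],[0,0,0],0]]'
python3 go.py .455 .082 .030 .648 -.047 .13
```

```text
time: 24.7
tool_pos: [0.4543, 0.0817, 0.0305]
tool_rot: [0.0, 0.638, 0.77, 0.0]
contact_force: [0.7, -0.4, 0.1]
gripper_width: 0.241
grasp_force: 58.6
t 24.7 pos [0.4543 0.0817 0.0305] open 0.241 F [ 0.7 -0.4  0.1] grip 58.6
rot left (tool) [0.001 0.    0.001]
to [0.455 0.082 0.03 ] shift [0.0002 0.0008 0.0005]
to [ 0.648 -0.047  0.13 ] shift [-0.1623  0.1667 -0.0993]
```

```bash
python3 -m inch '[[[0,0,-0.01],[0,0,0],0],[[0,0,-0.02],[0,0,0],0],[[0,0,-0.03],[0,0,0],0],[[-0.01,0.01,-0.03],[0,0,0],0],[[-0.024,0.025,-0.01],[0,0,0],0],[[-0.028,0.029,0],[0,0,0],0],[[-0.028,0.029,0],[0,0,0],0],[[-0.028,0.029,0],[0,0,0],0]]' | head -2
python3 -m inch '[[[-0.024,0.025,0],[0,0,0],0],[[-0.014,0.014,0],[0,0,0],0],[[-0.006,0.006,0],[0,0,0],0],[[0,0,0],[0,0,0],0],[[0,0,0],[0,0,0],0],[[0,0,0],[0,0,0],0],[[0,0,0],[0,0,0],0]]'
python3 go.py .648 -.047 .0445
```

```text
time: 25.5
tool_pos: [0.597, -0.0126, 0.1312]
time: 26.2
tool_pos: [0.6475, -0.0459, 0.1306]
tool_rot: [0.0, 0.638, 0.77, 0.0]
contact_force: [-1.0, -0.2, -0.2]
gripper_width: 0.239
grasp_force: 58.8
t 26.2 pos [ 0.6475 -0.0459  0.1306] open 0.239 F [-1.  -0.2 -0.2] grip 58.8
rot left (tool) [ 0.001 -0.     0.002]
to [ 0.648  -0.047   0.0445] shift [-0.0012  0.0003  0.0861]
```

```bash
python3 -m inch '[[[-0.001,0,0.02],[0,0,0],0],[[0,0,0.03],[0,0,0],0],[[0,0,0.02],[0,0,0],0],[[0,0,0.008],[0,0,0],0],[[0,0,0.003],[0,0,0],0],[[0,0,0],[0,0,0],0],[[0,0,0],[0,0,0],0],[[0,0,0],[0,0,0],0]]' | head -2
python3 -m inch '[[[0,0,0],[0,0,0],0],[[0,0,0],[0,0,0],0]]'|tail -3
python3 go.py .648 -.047 .0445
```

```text
time: 27.0
tool_pos: [0.6494, -0.0478, 0.0512]
contact_force: [1.1, 0.7, -0.8]
gripper_width: 0.237
grasp_force: 58.8
t 27.2 pos [ 0.6488 -0.0477  0.0501] open 0.237 F [ 1.1  0.7 -0.8] grip 58.8
rot left (tool) [0.002 0.    0.001]
to [ 0.648  -0.047   0.0445] shift [ 0.0008 -0.0007  0.0056]
```

```bash
python3 -m inch '[[[0.0008,-0.0005,0.003],[0,0,0],0],[[0,0,0.002],[0,0,0],0],[[0,0,0.0005],[0,0,0],0],[[0,0,0],[0,0,0],0],[[0,0,0],[0,0,0],0]]'
```

```text
time: 27.7
tool_pos: [0.6479, -0.0469, 0.0444]
tool_rot: [0.0, 0.638, 0.77, 0.0]
contact_force: [-2.2, 0.1, 4.9]
gripper_width: 0.238
grasp_force: 59.3
```

Contact at the expected height. I'll release, lift and retreat so the view is clear.

```bash
python3 -m inch '[[[0,0,0],[0,0,0],0.45],[[0,0,0],[0,0,0],0.6],[[0,0,0],[0,0,0],0.6],[[0,0,-0.005],[0,0,0],0.6],[[0,0,-0.02],[0,0,0],0.6],[[0,0,-0.03],[0,0,0],0.6],[[0,0,-0.03],[0,0,0],0.6],[[0,0,-0.02],[0,0,0],0.6]]' | head -2
python3 -m inch '[[[-0.02,-0.015,0],[0,0,0],0.6],[[-0.035,-0.025,0],[0,0,0],0.6],[[-0.035,-0.025,0],[0,0,0],0.6],[[-0.035,-0.025,0],[0,0,0],0.6],[[-0.035,-0.025,0],[0,0,0],0.6],[[-0.035,-0.025,0],[0,0,0],0.6],[[-0.015,-0.01,0],[0,0,0],0.6],[[0,0,0],[0,0,0],0.6]]' | head -2
python3 -m inch '[[[0,0,0],[0,0,0],0.6],[[0,0,0],[0,0,0],0.6]]' | tail -4
python3 - <<'E'
from h import *
S={"xl":(.6065,.1745,.048),"l":(.619,.102,.038),"m":(.634,.027,.03),"s":(.648,-.047,.022)}
for n in("top","side"):
    im,d=manip.grab_frame(n); cv2.imwrite(f"pics/{n}6.png",im[:,:,::-1]); W=cloud(n,d)
    for k,(x,y,D) in S.items():
        m=(np.hypot(W[...,0]-x,W[...,1]-y)<D*.5+.015)&(W[...,2]>.025)&(W[...,2]<.09); Q=W[m]
        if len(Q)<9: print(n,k,"none"); continue
        top=np.percentile(Q[:,2],95); r=Q[Q[:,2]>top-.006]
        c,rad=cv2.minEnclosingCircle(r[:,:2].astype(np.float32))
        print(n,k,"top z",top.round(4),"off mm",((np.array(c)-(x,y))*1e3).round(1),"diam",round(2*rad,4))
E
```

```text
time: 28.5
tool_pos: [0.6487, -0.0471, 0.1521]
time: 29.3
tool_pos: [0.5384, -0.283, 0.1492]
tool_rot: [0.0, 0.638, 0.77, 0.001]
contact_force: [0.1, 0.1, -0.4]
gripper_width: 0.605
grasp_force: 0.0
top xl top z 0.0706 off mm [-2.  -0.1] diam 0.0483
top l top z 0.0636 off mm [-1.2  1. ] diam 0.0382
top m top z 0.0566 off mm [-1.2 -0.9] diam 0.0299
top s top z 0.051 off mm [-1.2 -0.6] diam 0.022
side xl top z 0.0699 off mm [-2.4  1.2] diam 0.0508
side l top z 0.0629 off mm [-1.9  2.9] diam 0.0403
side m top z 0.0559 off mm [-1.7  1.2] diam 0.0326
side s top z 0.0497 off mm [-2.4  1.8] diam 0.0233
```

View pics/side6.png

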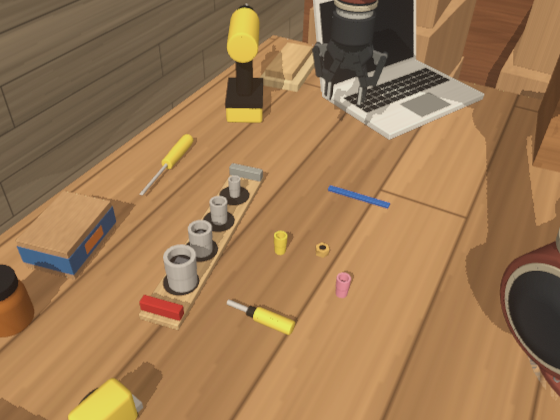

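All four stand in size order from the red block, at (180,270), (201,240), (219,212) and (235,187). They are within about 3.5 mm of centre, at the right heights, and the gripper is clear.

```bash
python3 -c "
from plant import manip
print(manip.job_done())"
```

```text
the job is handed in; nothing more can be done
None
```

The job is handed in: all four sockets stand upright and released on the discs in size order from the red block, measured within about 3.5 mm of the disc centres, at about 29 s on the robot's clock; the hand-in call returned no verdict.

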